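# Hand out the stacked core samples to their stations

## Task

Take the two stacks of rock-core samples apart and set each sample at its next station, standing upright in the middle and let go: pink granite on the microscope's round white stage plate, black basalt on the balance pan, white marble on the hotplate, green serpentinite in the brown specimen tray. Set the samples down, never let one drop, and leave the amber dropper bottle standing where it is.

Things in the scene. Friction and masses are not known exactly. Their poses are not given: they have to be found in the camera images.
- granite_mid (a point): Pink granite core sample, speckled black and cream: an upright solid cylinder of drill core, 45 mm in diameter and 45 mm tall, 170 to 230 g. This point is its centre, half-way up; z is its axis. At the start it lies on top of one of the two wider samples (white marble or green serpentinite), roughly centred, so its underside is 45 mm above the bench. Which narrow sample lies on which wide one varies.
- basalt_mid (a point): Black basalt core sample, plain and dark: an upright solid cylinder of drill core, 45 mm in diameter and 45 mm tall, 170 to 230 g. This point is its centre, half-way up; z is its axis. At the start it lies on top of one of the two wider samples (white marble or green serpentinite), roughly centred, so its underside is 45 mm above the bench. Which narrow sample lies on which wide one varies.
- marble_mid (a point): White marble core sample with thin grey veins: an upright solid cylinder of drill core, 61 mm in diameter and 45 mm tall, 300 to 410 g. This point is its centre, half-way up; z is its axis. At the start it stands on the bench with one of the two narrower samples (pink granite or black basalt) on top of it. Which narrow sample lies on which wide one varies.
- serpentinite_mid (a point): Green serpentinite core sample with pale green veins: an upright solid cylinder of drill core, 61 mm in diameter and 45 mm tall, 300 to 410 g. This point is its centre, half-way up; z is its axis. At the start it stands on the bench with one of the two narrower samples (pink granite or black basalt) on top of it. Which narrow sample lies on which wide one varies.
- stage_plate (a point): Centre of the top of the microscope's stage plate: round, white, 100 mm across, 34 mm above the bench, in a beige base (170 x 275 mm, 2 mm lower). Fixed. x points along the base to the chrome pillar (29 mm thick, 326 mm tall), its axis 155 mm from here, on the side away from the robot; the focusing block and head are swung behind the pillar, clear of the plate. z up.
- balance_pan (a point): Centre of the top of the balance's weighing pan: round flat steel, 116 mm across, 54 mm above the bench, on a light grey balance 150 mm wide. Fixed, rigid. x points from the pan to the dark sloping front with display and keys, lower than the pan, ending 143 mm from here; the back ends 70 mm from here. z up.
- hotplate_top (a point): Centre of the top face of the hotplate (switched off, cold): a flat square steel plate 130 by 130 mm, 67 mm above the bench, on a dark blue housing 136 mm wide. Fixed. x points from the plate to the lower control panel with a knob (knob top 56 mm above the bench), which ends 138 mm from this point. z is up.
- tray_floor (a point): Centre of the floor of the brown card specimen tray, on a thin dark liner 100 mm square; rigid; 136 by 136 mm outside, 130 by 130 mm inside, floor 5 mm above the bench, rim 14 mm above the bench. Fixed. z is up, x and y along its sides.
- dropper_mid (a point): Small amber glass dropper bottle with a black top, 28 mm in diameter, 67 mm tall, about 60 g, standing loose on the bench between the two stacks. This point is on its axis 33 mm above its foot; z is its axis.
Mind the look-alikes: they are no part of the job. Of the things like the part that bears granite_mid, leave any that is purple; of the rest the smaller one is meant.

How it is judged:
At the end, for the whole second after the job is handed in: Granite on the stage plate, basalt on the balance pan, marble on the hotplate, serpentinite on the tray floor: each at rest, upright within 0.1 rad, its centre within 15 mm horizontally of the station's centre and 17.5 to 27.5 mm above its surface (horizontal distance between granite_mid and stage_plate below 0.015 m and z of granite_mid in the frame of stage_plate between 0.0175 and 0.0275 m and angle between the z axis of granite_mid and the z axis of stage_plate, either way round below 0.1 rad and linear speed of each of granite, basalt, marble, serpentinite below 0.02 m/s and angular speed of each of granite, basalt, marble, serpentinite below 0.2 rad/s and horizontal distance between basalt_mid and balance_pan below 0.015 m and z of basalt_mid in the frame of balance_pan between 0.0175 and 0.0275 m and angle between the z axis of basalt_mid and the z axis of balance_pan, either way round below 0.1 rad and horizontal distance between marble_mid and hotplate_top below 0.015 m and z of marble_mid in the frame of hotplate_top between 0.0175 and 0.0275 m and angle between the z axis of marble_mid and the z axis of hotplate_top, either way round below 0.1 rad and horizontal distance between serpentinite_mid and tray_floor below 0.015 m and z of serpentinite_mid in the frame of tray_floor between 0.0175 and 0.0275 m and angle between the z axis of serpentinite_mid and the z axis of tray_floor, either way round below 0.1 rad); the robot touches nothing.
It fails at once if a sample is dropped or thrown: it moves faster than 0.7 m/s without the fingers touching it (a fall of about 25 mm) ((linear speed of granite above 0.7 m/s and contact force between the fingers and granite below 0.05 N) or (linear speed of basalt above 0.7 m/s and contact force between the fingers and basalt below 0.05 N) or (linear speed of marble above 0.7 m/s and contact force between the fingers and marble below 0.05 N) or (linear speed of serpentinite above 0.7 m/s and contact force between the fingers and serpentinite below 0.05 N)).
It fails at once if the dropper bottle is moved more than 20 mm or tipped more than 0.4 rad (distance of dropper_mid from where it was at the start of the episode above 0.02 m or angle between dropper_mid's own z axis and vertical above 0.4 rad).
It also fails if it takes over 109 s, if anything falls off the work surface, if the arm or the gripper's body presses on something with over 40 N, if the wrist force passes 120 N, or if a joint passes its speed limit or range.

## Robot

A 6-joint arm with a two-finger parallel gripper is mounted at the origin on the work surface. World frame = base frame: x ahead of the robot, y to its left, z up, the work surface at z = 0. Lengths are in m, angles in rad, forces in N, time in s.
With the tool pointing down it reaches from about 0.275 to 0.875 m from the base axis. Payload 12.5 kg.
Tool frame: the origin (TCP) lies on the centre line of the jaws, within the pads' length; the fingertips stand r.finger_overhang ahead of it and the grasp point (between the pads) lies 3 mm ahead of it (r.finger_overhang is the distance from the TCP to the fingertips, in m); z points along the fingers, y is the direction in which the jaws open and shut (so a half turn about z gives the same grasp; the last joint's range is limited). The gripper opens to 85 mm and grips with 20 to 120 N. Pads are 22 mm wide; open, the fingers measure 114 mm over their backs; the gripper's body (76 mm by 85 mm) begins 54 mm behind the grasp point. The pads swing forward as they close: fully open they stand 13 mm farther back than shut.
Start: joints at [-1.347, 0.351, 1.652, -0, 1.139, -0.085], TCP at [0.167, -0.524, 0.253] pointing down, gripper open.
Joint ranges: [-2.75, 2.75], [-0.79, 2.1], [0.01, 2.65], [-1.57, 4.71], [0.07, 3.14], [-2.87, 2.87]. Speed limits (rad/s): [2.22, 2.22, 2.79, 3.14, 3.14, 3.14].

## Interface

Orientations are given as a unit quaternion [x, y, z, w].
In Python, from cell import r, optics gives the robot as it stands. The module is installed in compiled form; this text tells all that it offers. Calls block until the motion is done:
- r.move_to(position, orientation): joint-space move of the TCP to a pose.
- r.move_linear(position, rot=None, vel=0.15): straight line of the TCP; rot=None keeps the orientation; vel is the mean speed in m/s.
- r.set_joints(angles): joint-space move.
- r.set_gripper(opening, squeeze=None): opening from 0.0 (shut) to 1.0 (fully open); squeeze is the grip in N (None keeps the last); returns when the fingers have stopped.
- r.sleep(seconds).
- r.inverse_kinematics(position, orientation): joint angles nearest the present ones, or None.
- optics.get_image(name): name is "scene" or "top" or "wrist"; returns a dict with "pixels" (384x512x3 uint8, red, green, blue), "depth" (384x512 float32, m along the optical axis (not along the pixel's ray), 0 where there is no reading), "fx", "fy", "cx", "cy" (pixels), "camera_from_world" (4x4, takes a point from world to camera coordinates); the wrist camera has in their place "mount" (4x4, takes a point from camera to tool coordinates, whose origin is the TCP and whose axes are the flange's). Camera axes: x right, y down, z forward; pixel columns grow to the right and rows downward; lengths in m; the calibration is good to about 2 mm. A picture is of the moment at which its call begins: read the wrist's pose just before it.
A pose or a line that the arm cannot do raises r.PlanningError and nothing moves.
- r.hand_in(): hands the job in, once; it reports no verdict.
Readings, each from a call of its own:
- r.current_t(): time.
- r.current_q(): joint angles.
- r.current_qvel(): joint speeds.
- r.current_effort(): joint torques, N m.
- r.current_tool_pos(): TCP position.
- r.current_ee_rot(): TCP orientation.
- r.current_contact_force(): force on the tool from outside, world axes, zero at the start.
- r.current_torque(): the same for the moment, N m.
- r.current_opening(): opening from 0.0 (shut) to 1.0 (fully open).
Only numpy, scipy, OpenCV 4.12 (cv2) and the standard library are available. Lean on these libraries where they do the work, as an engineer would, in place of code of your own. Each camera call takes 0.05 s, during which the arm holds its last target.

## Working session

There is one attempt and no reset: what is moved stays moved. The work goes in short steps, each a Python script; the robot and the scene stay as the last script left them, time stands still between calls to the robot, and variables do not carry over. Pictures are saved under pics/ and viewed, and the job is handed in when it is done.

```bash
mkdir -p pics; ls; python3 - <<'E'
from cell import r, optics
import numpy as np, cv2
for n in ("scene","top"):
    d=optics.get_image(n)
    np.savez(f"{n}0.npz",**d)
    cv2.imwrite(f"pics/{n}0.png",cv2.resize(d["pixels"][:,:,::-1],(768,576),interpolation=cv2.INTER_CUBIC))
    print(n,d["fx"],d["fy"],d["cx"],d["cy"]);print(np.round(d["camera_from_world"],3))
print(r.current_t(),r.finger_overhang,r.current_ee_rot(),r.current_opening())
E
```

```text
pics
scene 362.4744642035924 362.4744642035924 250.67991975089393 190.5889878972742
[[-0.11   0.994  0.007  0.04 ]
 [ 0.722  0.084 -0.687 -0.291]
 [-0.684 -0.071 -0.727  1.171]
 [ 0.     0.     0.     1.   ]]
top 450.31947085552235 450.31947085552235 248.81547903676682 196.6386149063092
[[ 6.000e-02 -9.980e-01 -2.000e-03 -1.000e-03]
 [-9.730e-01 -5.800e-02 -2.220e-01  4.740e-01]
 [ 2.220e-01  1.500e-02 -9.750e-01  1.271e+00]
 [ 0.000e+00  0.000e+00  0.000e+00  1.000e+00]]
0.1 0.022 [ 9.88101141e-01  1.53804655e-01 -2.76479024e-05 -5.12015755e-04] 1.000079405596603
```

View pics/scene0.png

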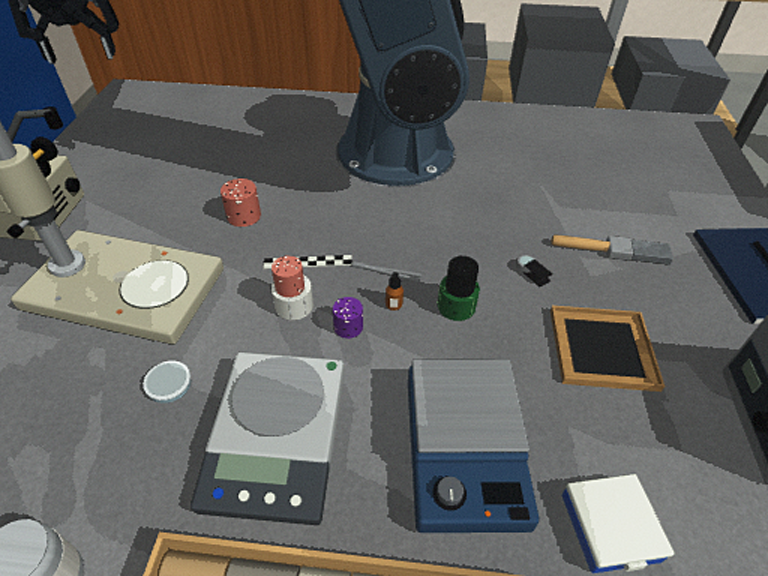

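View pics/top0.png

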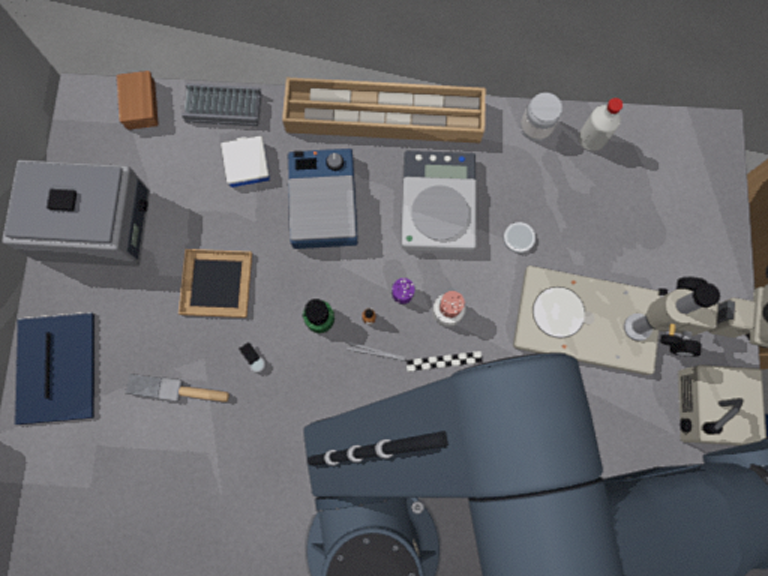

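The scene view shows granite on marble at about (288,290) and basalt on serpentinite at (460,285). The dropper is at (395,292), and the look-alikes are purple at (348,317) and a larger pink one at (240,202). Next I measure positions from depth.

```bash
cat > h.py <<'E'
import numpy as np, cv2
def world(d):
    h,w=d["depth"].shape
    u,v=np.meshgrid(np.arange(w),np.arange(h)); z=d["depth"].astype(float)
    P=np.stack([(u-d["cx"])/d["fx"]*z,(v-d["cy"])/d["fy"]*z,z],-1)
    T=np.linalg.inv(d["camera_from_world"])
    W=P@T[:3,:3].T+T[:3,3]; W[z<=0]=np.nan
    return W
def proj(d,p):
    c=d["camera_from_world"]@np.append(p,1); return d["fx"]*c[0]/c[2]+d["cx"],d["fy"]*c[1]/c[2]+d["cy"]
E
python3 - <<'E'
from h import *
for n in ("top","scene"):
    d=np.load(n+"0.npz"); d={k:d[k] for k in d}; W=world(d); hsv=cv2.cvtColor(d["pixels"],cv2.COLOR_RGB2HSV)
    s=512/768
    if n=="top": pts=dict(granite=(452,302),basalt=(318,309),dropper=(369,315),purple=(403,288),stage=(558,312),pan=(440,213),hot=(322,208),tray=(216,284),microbase=(600,280))
    else: pts=dict(granite=(287,265),basalt=(462,265),dropper=(395,280),purple=(348,305),stage=(153,284),pan=(276,397),hot=(468,400),tray=(605,348),bigpink=(240,185))
    for k,(u,v) in pts.items():
        u=int(u*s);v=int(v*s)
        print(n,k,np.round(W[v,u],4), "hsv",hsv[v,u])
E
```

```text
top granite [ 0.4603 -0.1218  0.0912] hsv [  5  80 191]
top basalt [0.4313 0.1303 0.0879] hsv [135  97  21]
top dropper [0.4329 0.0337 0.0502] hsv [99 78 23]
top purple [ 0.4913 -0.0279  0.0483] hsv [138 130 155]
top stage [ 0.4643 -0.3384  0.0352] hsv [  0   1 209]
top pan [ 0.6501 -0.0954  0.0528] hsv [125  10 150]
top hot [0.6455 0.1433 0.0612] hsv [120   5 148]
top tray [0.488  0.3501 0.0067] hsv [113  36  57]
top microbase [ 0.5397 -0.4258  0.024 ] hsv [ 18  18 144]
scene granite [ 0.4577 -0.1234  0.0896] hsv [ 15  39 231]
scene basalt [0.4268 0.134  0.089 ] hsv [90 11 24]
scene dropper [0.4398 0.0358 0.0587] hsv [30  9 29]
scene purple [ 0.4874 -0.0289  0.0453] hsv [139 177 141]
scene stage [ 0.4701 -0.3389  0.0346] hsv [ 38   9 238]
scene pan [ 0.6582 -0.0957  0.0538] hsv [ 75   4 134]
scene hot [0.6434 0.1444 0.0672] hsv [105   8 133]
scene tray [0.4933 0.3542 0.0049] hsv [83 28 37]
scene bigpink [ 0.2403 -0.2609  0.0631] hsv [  5 138 176]
```

```bash
cat >> h.py <<'E'
def ortho(d,z,x0,y0,size=0.2,res=0.0005):
    """image with row = -x.. : pixel (c,r) -> world x = x0+size/2-r*res, y = y0+size/2-c*res"""
    n=int(size/res); A=d["camera_from_world"]; K=np.array([[d["fx"],0,d["cx"]],[0,d["fy"],d["cy"]],[0,0,1]])
    H=K@np.column_stack([A[:3,0],A[:3,1],A[:3,2]*z+A[:3,3]])  # (x,y,1)->pix
    M=np.array([[0,-res,x0+size/2],[-res,0,y0+size/2],[0,0,1]])
    return cv2.warpPerspective(d["pixels"],np.linalg.inv(H@M),(n,n),flags=cv2.INTER_LINEAR)
E
python3 - <<'E'
from h import *
items=dict(granite=(.46,-.122,.09),basalt=(.43,.132,.09),dropper=(.436,.035,.067),stage=(.467,-.339,.034),pan=(.654,-.0955,.054),hot=(.645,.144,.067),tray=(.49,.352,.005),marb=(.46,-.122,.045))
for n in ("top","scene"):
    d=np.load(n+"0.npz"); d={k:d[k] for k in d}
    tiles=[]
    for k,(x,y,z) in items.items():
        im=ortho(d,z,x,y,0.2,0.001).copy()
        cv2.putText(im,k,(3,15),0,.4,(255,255,0),1)
        im[100,90:111]=(255,0,0);im[90:111,100]=(255,0,0)
        tiles.append(im)
    g=np.vstack([np.hstack(tiles[:4]),np.hstack(tiles[4:])])
    cv2.imwrite(f"pics/ortho_{n}.png",g[:,:,::-1])
E
```

```text
(no output)
```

View pics/ortho_top.png

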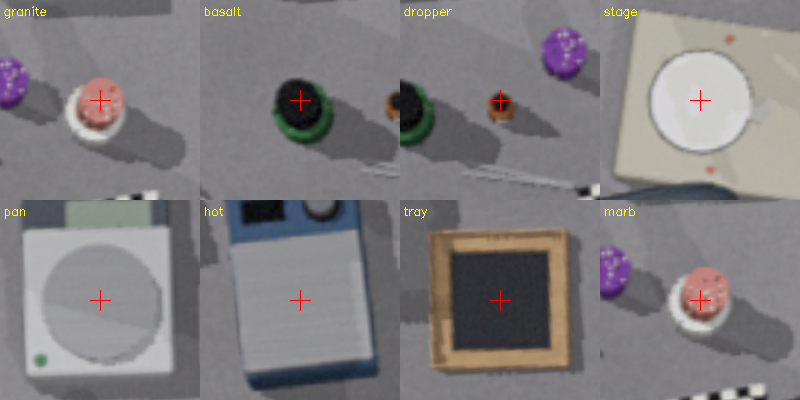

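View pics/ortho_scene.png

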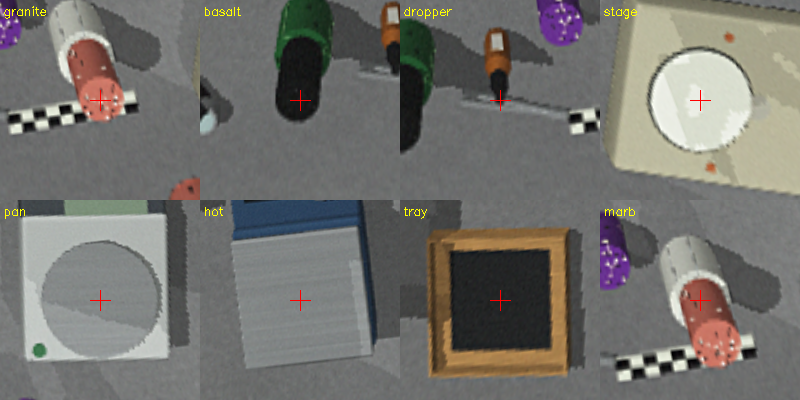

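```bash
python3 - <<'E'
from h import *
items=dict(granite=(.46,-.122,.09),basalt=(.43,.132,.09),stage=(.467,-.339,.034),pan=(.654,-.0955,.054),hot=(.645,.144,.067),tray=(.49,.352,.005),dropper=(.436,.035,.067))
for n in ("top","scene"):
    d=np.load(n+"0.npz"); d={k:d[k] for k in d}
    for k,(x,y,z) in items.items():
        im=ortho(d,z,x,y,0.2,0.0005); hsv=cv2.cvtColor(im,cv2.COLOR_RGB2HSV).astype(int); H,S,V=[hsv[...,i] for i in range(3)]
        Wm={"granite":((H<15)|(H>170))&(S>60)&(V>170),"basalt":(V<45),"stage":(V>195)&(S<25),"pan":(V>95)&(V<175)&(S<25),
            "hot":(S<30)&(V>120),"tray":(V<85),"dropper":V<50}[k]
        m=cv2.morphologyEx(Wm.astype(np.uint8),cv2.MORPH_OPEN,np.ones((9,9) if k!="dropper" else (3,3)))
        if k=="pan":
            m=None
            g=cv2.medianBlur(cv2.cvtColor(im,cv2.COLOR_RGB2GRAY),5)
            c=cv2.HoughCircles(g,cv2.HOUGH_GRADIENT,1,200,param1=60,param2=15,minRadius=108,maxRadius=124)
            u,v,rr=c[0,0]; print(n,k,round(x+.1-v*.0005,4),round(y+.1-u*.0005,4),"r",rr*.5); continue
        nl,L,st,ce=cv2.connectedComponentsWithStats(m)
        c0=L[180:221,180:221].ravel(); i=np.bincount(c0[c0>0]).argmax()
        cs,_=cv2.findContours((L==i).astype(np.uint8),cv2.RETR_EXTERNAL,cv2.CHAIN_APPROX_NONE); c=max(cs,key=cv2.contourArea)
        (u,v),rad=cv2.minEnclosingCircle(c); rc=cv2.minAreaRect(cv2.convexHull(c))
        f=lambda u,v:(round(x+.1-v*.0005,4),round(y+.1-u*.0005,4))
        print(n,k,"circ",f(u,v),rad,"rect",f(*rc[0]),np.round(np.array(rc[1])*.5,1),round(rc[2],1))
E
```

```text
top granite circ (0.4605, -0.1232) 43.82255935668945 rect (0.4605, -0.1227) [42.  41.5] 90.0
top basalt circ (0.425, 0.1331) 50.40990447998047 rect (0.425, 0.1325) [48. 44.] 90.0
top stage circ (0.4661, -0.3401) 98.85635375976562 rect (0.466, -0.3397) [95.  96.5] 90.0Traceback (most recent call last):
  File "<stdin>", line 14, in <module>
TypeError: 'NoneType' object is not subscriptable
```

```bash
python3 - <<'E'
from h import *
items=dict(basalt=(.43,.132,.09),granite=(.46,-.122,.09),stage=(.467,-.339,.034),hot=(.645,.144,.067),tray=(.49,.352,.005),dropper=(.436,.035,.067),pan=(.654,-.0955,.054))
for n in ("top","scene"):
    d=np.load(n+"0.npz"); d={k:d[k] for k in d}
    for k,(x,y,z) in items.items():
        im=ortho(d,z,x,y,0.2,0.0005); hsv=cv2.cvtColor(im,cv2.COLOR_RGB2HSV).astype(int); H,S,V=[hsv[...,i] for i in range(3)]
        f=lambda u,v:(round(x+.1-v*.0005,4),round(y+.1-u*.0005,4))
        if k=="pan":
            g=cv2.medianBlur(cv2.cvtColor(im,cv2.COLOR_RGB2GRAY),7)
            c=cv2.HoughCircles(g,cv2.HOUGH_GRADIENT,2,400,param1=40,param2=10,minRadius=110,maxRadius=122)
            print(n,k,None if c is None else (f(*c[0,0,:2]),c[0,0,2]*.5)); continue
        Wm={"granite":((H<15)|(H>170))&(S>60)&(V>170),"basalt":(V<45),"stage":(V>195)&(S<25),
            "hot":(S<30)&(V>110),"tray":(V<85),"dropper":V<50}[k]
        m=cv2.morphologyEx(Wm.astype(np.uint8),cv2.MORPH_OPEN,np.ones((9,9) if k!="dropper" else (3,3)))
        nl,L,st,ce=cv2.connectedComponentsWithStats(m)
        c0=L[180:221,180:221].ravel(); i=np.bincount(c0[c0>0]).argmax()
        cs,_=cv2.findContours((L==i).astype(np.uint8),cv2.RETR_EXTERNAL,cv2.CHAIN_APPROX_NONE); c=max(cs,key=cv2.contourArea)
        (u,v),rad=cv2.minEnclosingCircle(c); rc=cv2.minAreaRect(cv2.convexHull(c))
        print(n,k,"circ",f(u,v),round(rad*.5,1),"rect",f(*rc[0]),np.round(np.array(rc[1])*.5,1),round(rc[2],1))
E
```

```text
top basalt circ (0.425, 0.1331) 25.2 rect (0.425, 0.1325) [48. 44.] 90.0
top granite circ (0.4605, -0.1232) 21.9 rect (0.4605, -0.1227) [42.  41.5] 90.0
top stage circ (0.4661, -0.3401) 49.4 rect (0.466, -0.3397) [95.  96.5] 90.0
top hot circ (0.6438, 0.1773) 118.8 rect (0.6452, 0.1578) [199.5 172.5] 90.0
top tray circ (0.4902, 0.3525) 67.7 rect (0.4897, 0.3525) [97.2 97.8] 89.0
top dropper circ (0.4333, 0.035) 7.5 rect (0.4333, 0.0343) [14.5 13.5] 90.0
top pan ((np.float32(0.6465), np.float32(-0.1)), np.float32(58.2))
scene basalt circ (0.4518, 0.133) 42.3 rect (0.4517, 0.1324) [44.1 84.3] 7.4
scene granite circ (0.4624, -0.1239) 23.4 rect (0.4618, -0.1232) [42.5 43.5] 90.0
scene stage circ (0.467, -0.3406) 50.7 rect (0.4663, -0.3397) [98.3 98.4] 79.5
scene hot circ (0.6471, 0.1433) 90.0 rect (0.6471, 0.1459) [129.7 134.1] 83.4
scene tray circ (0.491, 0.3527) 69.8 rect (0.4905, 0.3524) [ 99.9 100.4] 89.0
scene dropper circ (0.4503, 0.0363) 16.4 rect (0.4503, 0.0365) [32.5 17. ] 90.0
scene pan ((np.float32(0.6555), np.float32(-0.094)), np.float32(58.2))
```

```bash
cat >> h.py <<'E'
from scipy.spatial.transform import Rotation as R
def down(yawdeg=90):
    a=np.radians(yawdeg)/2; return [float(np.cos(a)),float(np.sin(a)),0.,0.]
def tcp(p): # grasp point -> TCP (tool down)
    return [float(p[0]),float(p[1]),float(p[2]+0.003)]
def wrist(name):
    from cell import r,optics
    p=np.array(r.current_tool_pos());q=r.current_ee_rot()
    d=optics.get_image("wrist")
    T=np.eye(4);T[:3,:3]=R.from_quat(q).as_matrix();T[:3,3]=p
    d["camera_from_world"]=np.linalg.inv(T@d["mount"])
    np.savez(name+".npz",**d)
    cv2.imwrite(f"pics/{name}.png",d["pixels"][:,:,::-1])
    return d
E
python3 - <<'E'
from h import *
from cell import r
q0=r.current_q(); print(r.current_t())
r.move_linear([0.12,-0.34,0.30],vel=0.25)
print(r.current_t(),np.round(r.current_q(),3))
r.move_to(tcp((.461,-.123,.25)),down(90))
print(r.current_t(),np.round(r.current_q(),3),np.round(r.current_tool_pos(),4),np.round(r.current_contact_force(),2))
d=wrist("w1")
for p in [(.461,-.123,.09),(.4305,.1325,.09)]: print(proj(d,np.array(p)))
# reachability of everything
for p in [(.466,-.34,.06),(.653,-.096,.08),(.645,.143,.09),(.49,.3525,.03),(.43,.1325,.025)]:
    print(p, np.round(r.inverse_kinematics(tcp(p),down(90)),2))
E
```

```text
0.1
1.0333 [-1.361 -0.066  2.022  0.     1.186 -0.099]
2.5417 [-0.36   0.218  1.833 -0.     1.09  -0.358] [ 0.4608 -0.1237  0.253 ] [-0.22 -0.21 -0.98]
(np.float64(261.3445002302179), np.float64(179.44097645028847))
(np.float64(219.72435736766525), np.float64(-153.52886910407378))
(0.466, -0.34, 0.06) [-0.71  0.65  1.71 -0.    0.78 -0.71]
(0.653, -0.096, 0.08) [-0.22  0.74  1.46 -0.    0.94 -0.22]
(0.645, 0.143, 0.09) [ 0.15  0.73  1.46 -0.    0.96  0.15]
(0.49, 0.3525, 0.03) [ 0.55  0.74  1.64 -0.    0.77  0.55]
(0.43, 0.1325, 0.025) [ 0.2   0.57  2.05 -0.    0.53  0.2 ]
```

View pics/w1.png

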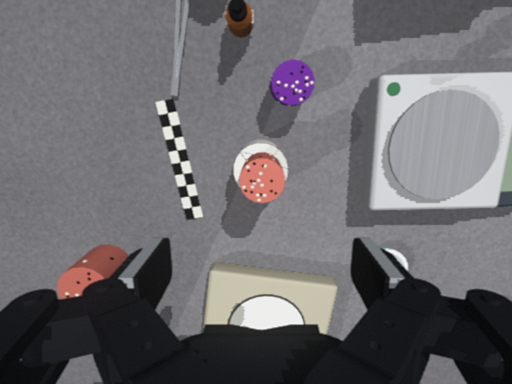

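Wrist view: the granite top is at about (262,178), against a predicted (261,179), so it agrees. The pan is at about (445,145). I'll grasp the granite next.

```bash
python3 - <<'E'
from h import *
from cell import r
d=np.load("w1.npz");d={k:d[k] for k in d}
im=ortho(d,.054,.653,-.096,0.2,0.0005); cv2.imwrite("pics/w1pan.png",im[:,:,::-1])
im2=ortho(d,.09,.461,-.123,0.1,0.00025); cv2.imwrite("pics/w1gr.png",cv2.hconcat([im,im2])[:,:,::-1])
r.move_linear(tcp((.461,-.123,.071)),vel=0.12)
print(r.current_t(),np.round(r.current_contact_force(),2))
r.set_gripper(0.0,squeeze=40)
print(r.current_t(),r.current_opening(),np.round(r.current_contact_force(),2))
r.move_linear(tcp((.461,-.123,.18)),vel=0.1)
print(r.current_t(),r.current_opening(),np.round(r.current_contact_force(),2))
wrist("w2")
E
```

```text
4.2333 [ 0.1  -0.42 -0.26]
4.6917 0.514826055584635 [-0.67  1.33  6.37]
5.9333 0.517037850630417 [-0.45  0.06 -1.56]
```

View pics/w1gr.png

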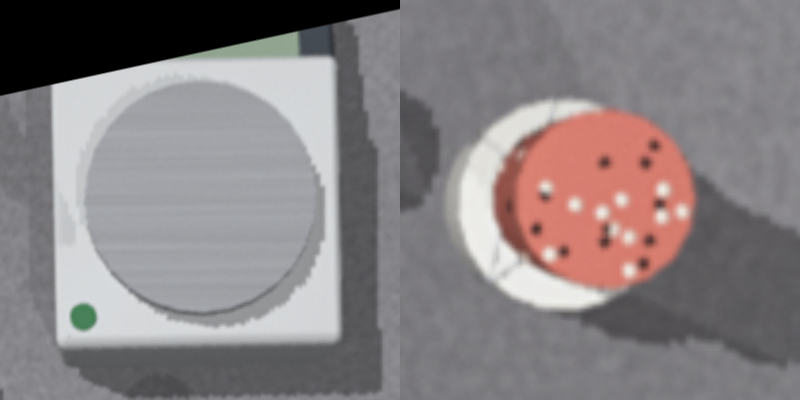

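View pics/w2.png

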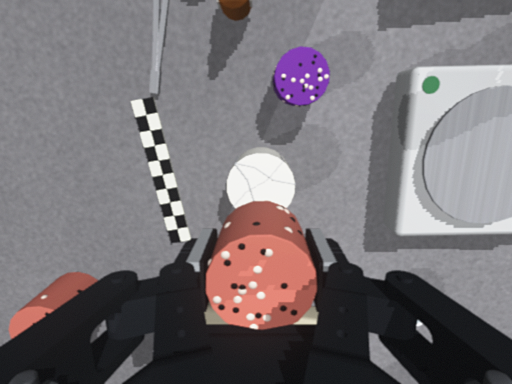

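```bash
cat >> h.py <<'E'
def place(x,y,zg,open_to=1.0,zup=.18,yaw=90):
    """zg: grasp-point z at which the sample just stands on the surface"""
    from cell import r
    r.move_linear(tcp((x,y,zg+.02)),vel=0.12)
    r.move_linear(tcp((x,y,zg+.003)),vel=0.03)
    f0=np.array(r.current_contact_force())
    z=zg+.003
    while z>zg-.003:
        z-=.0007
        r.move_linear(tcp((x,y,z)),vel=0.02)
        df=np.array(r.current_contact_force())[2]-f0[2]
        if df>1.5: break
    print("touch at",round(z-zg,4),"df",round(df,2),"t",r.current_t())
    r.set_gripper(open_to); r.sleep(.1)
    print("tool",np.round(r.current_tool_pos(),4),"open",r.current_opening())
    r.move_linear(tcp((x,y,zup)),vel=0.2)
    print("t",r.current_t())
E
python3 - <<'E'
from h import *
from cell import r
r.move_linear(tcp((.466,-.340,.18)),vel=0.2)
print(r.current_t(),r.current_opening())
place(.466,-.340,.060)
wrist("w3")
E
```

```text
7.2167 0.5194993683622657
touch at 0.0002 df 3.41 t 9.9167
tool [ 0.466  -0.34    0.0632] open 1.0000216645984537
t 11.2583
```

View pics/w3.png

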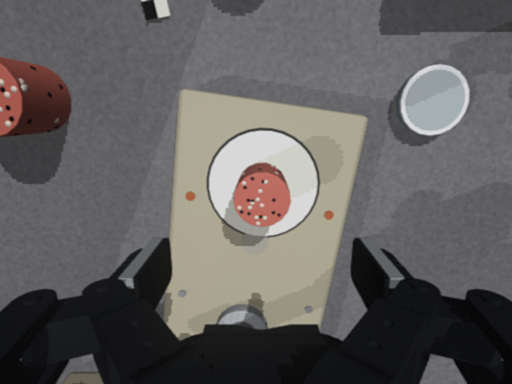

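Granite is standing on the plate at (263,195). I'll check its centring numerically and move on over the basalt.

```bash
python3 - <<'E'
from h import *
from cell import r
d=np.load("w3.npz");d={k:d[k] for k in d}
a=ortho(d,.034,.466,-.340,0.12,0.0003).copy();b=ortho(d,.079,.466,-.340,0.12,.0003).copy()
for i,rad in ((a,50),(b,22.5)): cv2.circle(i,(200,200),int(rad/.3),(0,0,255),1)
r.move_to(tcp((.4305,.1325,.22)),down(90)); print(r.current_t())
w=wrist("w4")
c=ortho(w,.09,.4305,.1325,0.12,.0003).copy(); cv2.circle(c,(200,200),int(22.5/.3),(255,255,0),1)
cv2.imwrite("pics/chk4.png",cv2.resize(cv2.hconcat([a,b,c]),(798,266))[:,:,::-1])
E
```

```text
13.0417
```

View pics/chk4.png

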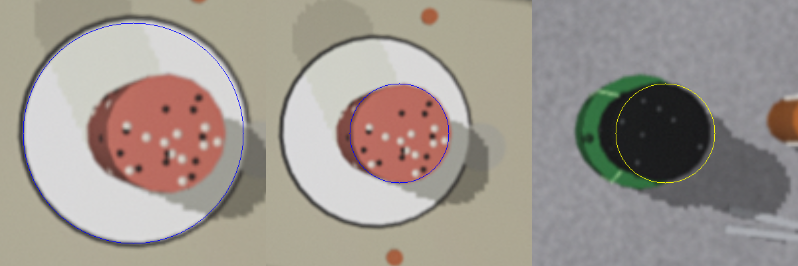

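View pics/w4.png

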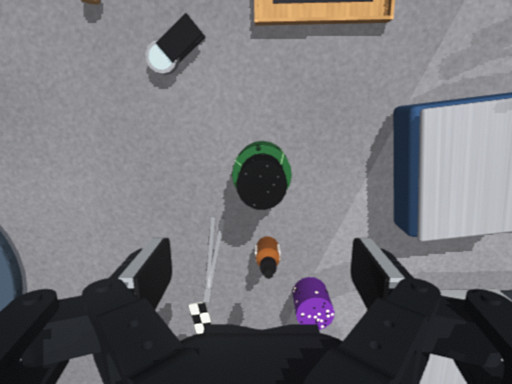

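Granite is centred within about 1 mm. The basalt top lines up with the estimate to 1–2 mm. I'll pick the basalt and carry it to the pan.

```bash
python3 - <<'E'
from h import *
from cell import r
x,y=.430,.1335
r.move_linear(tcp((x,y,.071)),vel=0.12)
r.set_gripper(0.0,squeeze=40)
print(r.current_t(),r.current_opening(),np.round(r.current_contact_force(),2))
r.move_linear(tcp((x,y,.20)),vel=0.12)
print(r.current_t(),r.current_opening(),np.round(r.current_contact_force(),2))
r.move_linear(tcp((.654,-.097,.20)),vel=0.2)
place(.654,-.097,.080,zup=.20)
w=wrist("w5")
c=ortho(w,.099,.654,-.097,0.12,.0003).copy(); cv2.circle(c,(200,200),75,(255,255,0),1)
a=ortho(w,.054,.654,-.097,0.12,.0003).copy(); cv2.circle(a,(200,200),193,(0,0,255),1)
cv2.imwrite("pics/chk5.png",cv2.resize(cv2.hconcat([a,c]),(798,399))[:,:,::-1])
E
```

```text
14.9417 0.5079665412041686 [-1.6  -0.87  6.85]
16.1667 0.5195563257616016 [-0.06 -0.13 -3.02]
touch at 0.0023 df 1.86 t 19.875
tool [ 0.654  -0.097   0.0853] open 1.0001650652990217
t 21.2083
```

View pics/chk5.png

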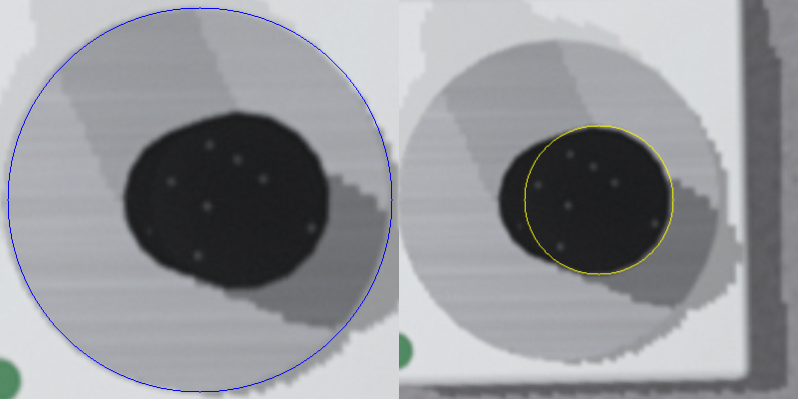

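View pics/w5.png

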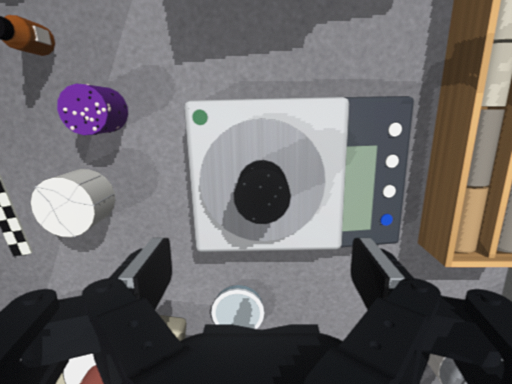

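Basalt is centred on the pan within about 1 mm and looks upright. Next is the marble.

```bash
python3 - <<'E'
from h import *
from cell import r
r.move_linear(tcp((.461,-.119,.20)),vel=0.2); print(r.current_t())
w=wrist("w6")
c=ortho(w,.045,.461,-.119,0.12,.0003).copy(); cv2.circle(c,(200,200),102,(255,0,0),1)
g=cv2.cvtColor(ortho(w,.045,.461,-.119,0.12,.0003),cv2.COLOR_RGB2HSV); m=((g[...,2]>200)&(g[...,1]<30)).astype(np.uint8)
n,L,st,ce=cv2.connectedComponentsWithStats(m); print(st[1:][st[1:,4]>2000],ce[1:][st[1:,4]>2000])
b=ortho(w,.045,.461,-.119,0.24,.0006)
cv2.imwrite("pics/chk6.png",cv2.hconcat([c,b])[:,:,::-1])
E
```

```text
22.3833
[[  112   104   201   200 31606]] [[212.27858634 203.51063089]]
```

View pics/chk6.png

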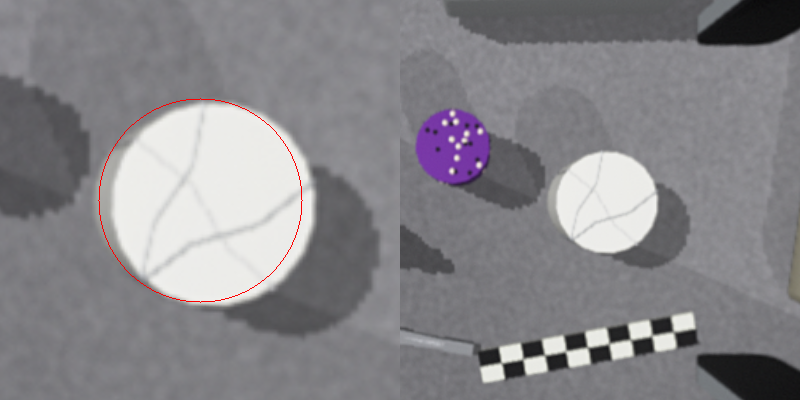

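```bash
python3 - <<'E'
from h import *
from cell import r
x,y=.460,-.1228
r.move_linear(tcp((x,y,.06)),vel=0.15)
r.move_linear(tcp((x,y,.026)),vel=0.06)
r.set_gripper(0.0,squeeze=60)
print(r.current_t(),r.current_opening(),np.round(r.current_contact_force(),2))
r.move_linear(tcp((x,y,.22)),vel=0.12)
print(r.current_t(),r.current_opening(),np.round(r.current_contact_force(),2))
r.move_linear(tcp((.638,.09,.22)),vel=0.2)
w=wrist("w7")
hx,hy=.645,.143
c=ortho(w,.067,hx,hy,0.16,.0004).copy(); cv2.rectangle(c,(200-162,200-162),(200+162,200+162),(255,0,0),1)
cv2.imwrite("pics/chk7.png",cv2.hconcat([c,cv2.resize(w["pixels"],(400,300))[:400] if 0 else cv2.copyMakeBorder(cv2.resize(w["pixels"],(400,300)),0,100,0,0,cv2.BORDER_CONSTANT)])[:,:,::-1])
E
```

```text
24.6083 0.6977535323239138 [-3.49  1.16  7.32]
26.375 0.6984411921382572 [ 0.39  0.51 -4.4 ]
```

View pics/chk7.png

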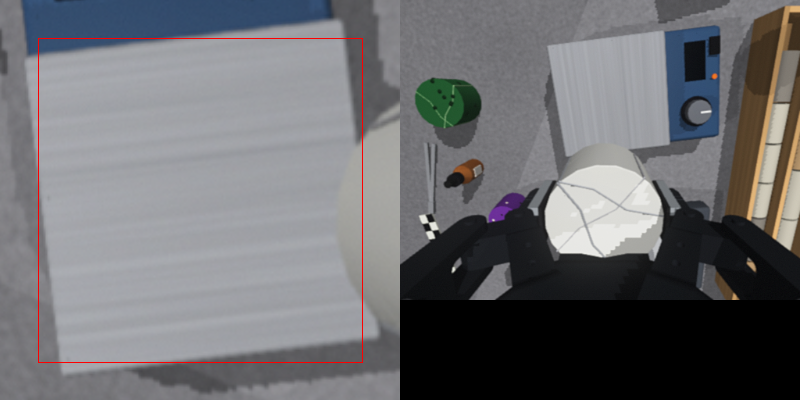

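Hotplate corners in the wrist view give a centre of (0.646, 0.142). I'll place the marble.

```bash
python3 - <<'E'
from h import *
from cell import r
x,y=.646,.1422
r.move_linear(tcp((x,y,.22)),vel=0.15)
place(x,y,.093,zup=.22)
w=wrist("w8")
c=ortho(w,.112,x,y,0.16,.0004).copy(); cv2.circle(c,(200,200),76,(255,0,0),1)
a=ortho(w,.067,x,y,0.16,.0004)
cv2.imwrite("pics/chk8.png",cv2.hconcat([a,c])[:,:,::-1])
r.move_linear(tcp((.430,.134,.22)),vel=0.2); print(r.current_t())
w=wrist("w9")
g0=ortho(w,.045,.43,.134,0.12,.0003); g=cv2.cvtColor(g0,cv2.COLOR_RGB2HSV)
c=g0.copy(); cv2.circle(c,(200,200),102,(255,0,0),1)
cv2.imwrite("pics/chk9.png",cv2.hconcat([c,cv2.copyMakeBorder(cv2.resize(w["pixels"],(400,300)),0,100,0,0,cv2.BORDER_CONSTANT)])[:,:,::-1])
E
```

```text
touch at 0.0002 df 6.67 t 31.2167
tool [0.6461 0.1422 0.0962] open 1.000515352678885
t 32.4833
33.7667
```

View pics/chk8.png

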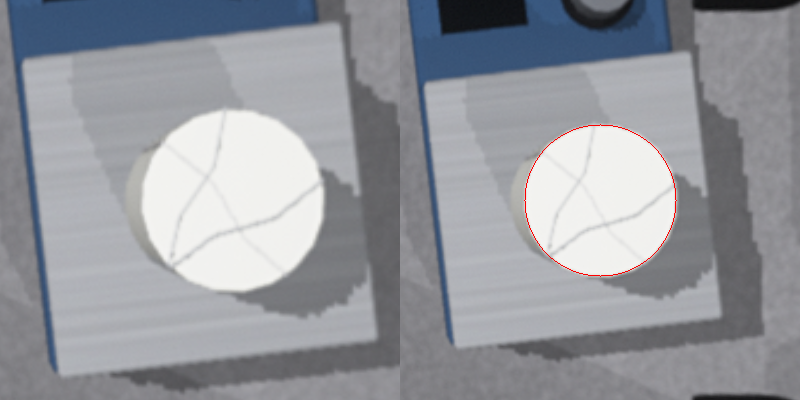

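View pics/chk9.png

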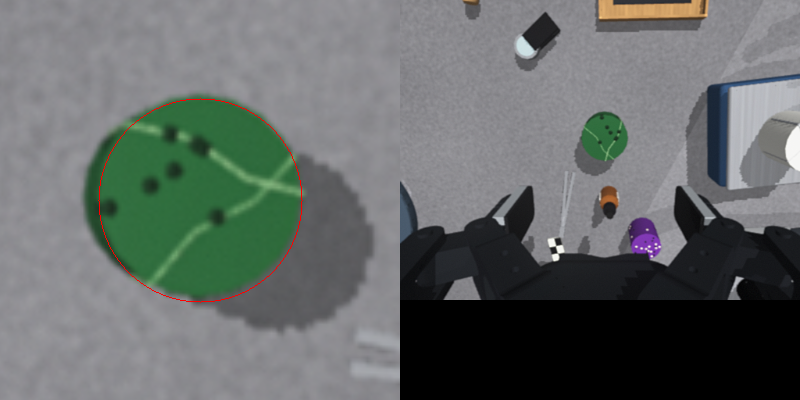

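Marble is centred on the hotplate. The serpentinite is at (0.430, 0.134). I'll take it to the tray and open the jaws only part way, because the tray rim is close.

```bash
python3 - <<'E'
from h import *
from cell import r
x,y=.430,.1343
r.move_linear(tcp((x,y,.06)),vel=0.15)
r.move_linear(tcp((x,y,.026)),vel=0.06)
r.set_gripper(0.0,squeeze=60)
print(r.current_t(),r.current_opening(),np.round(r.current_contact_force(),2))
r.move_linear(tcp((x,y,.18)),vel=0.12)
print(r.current_t(),r.current_opening(),np.round(r.current_contact_force(),2))
x,y=.4903,.3525
r.move_linear(tcp((x,y,.18)),vel=0.2)
place(x,y,.031,open_to=.86,zup=.20)
w=wrist("w10")
c=ortho(w,.05,x,y,0.16,.0004).copy(); cv2.circle(c,(200,200),76,(255,0,0),1)
a=ortho(w,.005,x,y,0.16,.0004).copy(); cv2.rectangle(a,(75,75),(325,325),(255,0,0),1)
cv2.imwrite("pics/chk10.png",cv2.hconcat([a,c])[:,:,::-1])
from cell import optics
r.move_linear(tcp((.34,.2,.35)),vel=.25)
d=optics.get_image("scene"); np.savez("scene1.npz",**d); cv2.imwrite("pics/scene1.png",cv2.resize(d["pixels"][:,:,::-1],(768,576)))
d=optics.get_image("top"); np.savez("top1.npz",**d); cv2.imwrite("pics/top1.png",cv2.resize(d["pixels"][:,:,::-1],(768,576)))
print(r.current_t())
E
```

```text
36.125 0.7028137089288049 [-1.42 -0.68  9.69]
37.5583 0.6991351022061251 [ 0.71  0.3  -2.99]
touch at 0.0002 df 9.58 t 41.7833
tool [0.4904 0.3525 0.0342] open 0.8575882377677014
t 43.1667
44.5083
```

View pics/chk10.png

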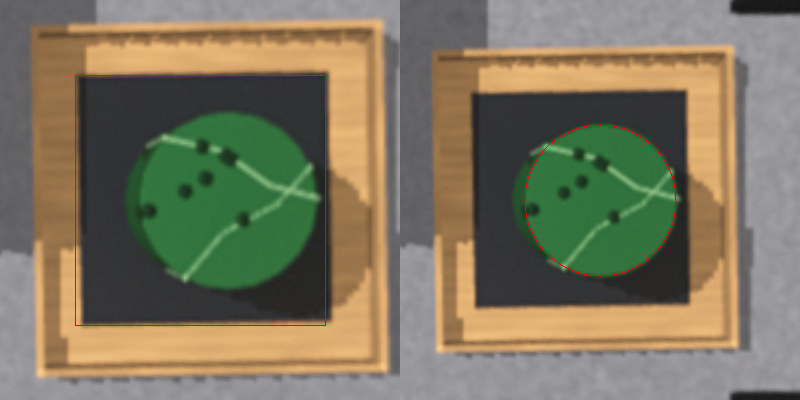

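View pics/scene1.png

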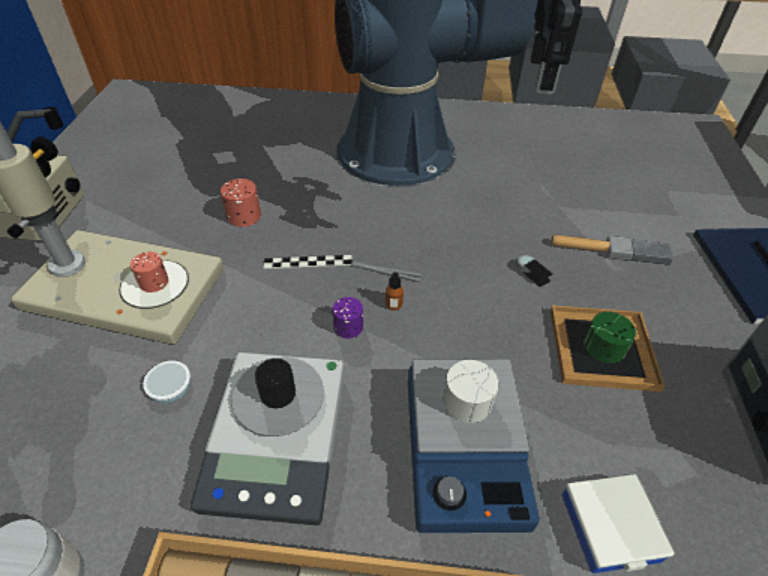

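View pics/top1.png

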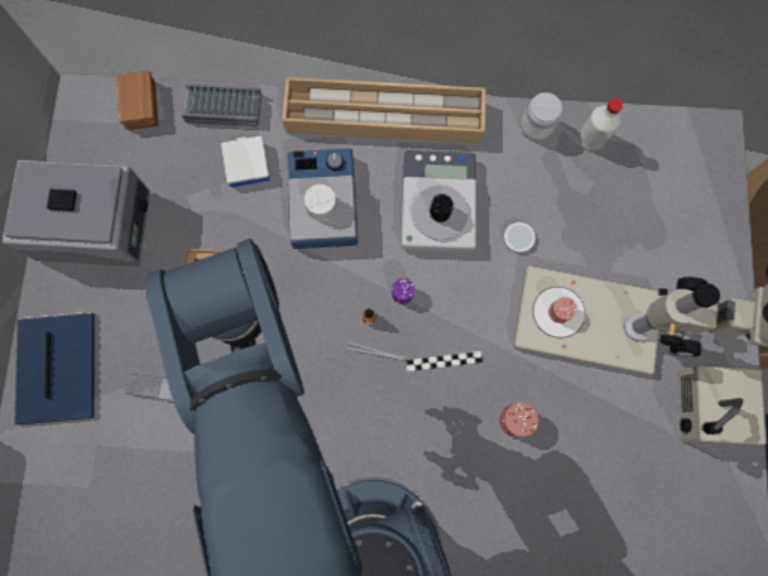

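The final scene and top views show all four samples upright on their stations, and the dropper bottle unmoved at (395,292). The arm is clear, so I'll hand in.

```bash
python3 - <<'E'
from cell import r
import numpy as np
print(np.round(r.current_contact_force(),2),np.abs(r.current_qvel()).max())
r.hand_in(); print(r.current_t())
E
```

```text
[-1.02 -0.01 -0.45] 0.0033785971388124855
the job is handed in; nothing more can be done
the job is handed in; nothing more can be done
```

I took both stacks apart and handed the job in at about 45 s, with no verdict reported. Granite is on the stage plate, basalt on the balance pan, marble on the hotplate and serpentinite in the tray.

- **Placement:** Wrist pictures after each release showed every sample upright and within about 1–2 mm of its target. The final scene and top pictures showed nothing else disturbed, apart from the tray, which the arm hid in the top picture.
- **Dropper bottle:** It still stands at the same place in the scene and top pictures.
- **Station positions:** The top and scene cameras disagreed by about 5 mm on the pan and hotplate. I settled those from the wrist camera.
- **Basalt set-down:** The contact reading came 2.3 mm higher than expected, so the basalt may have settled up to about 2 mm on release. The other three touched within 0.2 mm of the expected height.

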